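# Feel for the loose canister cap, snug it and flag it

## Robot

A 6-joint arm with a two-finger parallel gripper is mounted at the origin on the work surface. World frame = base frame: x ahead of the robot, y to its left, z up, the work surface at z = 0. Lengths are in m, angles in rad, forces in N, time in s.
With the tool pointing down it reaches from about 0.375 to 0.825 m from the base axis. Payload 5.5 kg.
Tool frame: the origin (TCP) lies at the very end of the fingers, on their centre line; the grasp point (between the pads) lies 19 mm behind it; z points along the fingers, y is the direction in which the jaws open and shut (so a half turn about z gives the same grasp; the last joint's range is limited). The gripper opens to 85 mm and grips with 20 to 120 N. Pads are 22 mm wide; open, the fingers measure 114 mm over their backs; the gripper's body (76 mm by 85 mm) begins 54 mm behind the grasp point. The pads swing forward as they close: fully open they stand 13 mm farther back than shut.
Start: joints at [1.292, 0.314, -0.047, 1.21, 0, 1.571], TCP at [0.165, 0.577, 0.195] pointing down, gripper open.
Joint ranges: [-2.67, 2.67], [-0.69, 1.73], [-1.03, 1.25], [-2.08, 2.16], [-1.42, 1.45], [-3.14, 3.14]. Speed limits (rad/s): [2.39, 2.39, 3.01, 3.14, 3.14, 3.14].

## Interface

Orientations are given as a unit quaternion [w, x, y, z].
In Python, from station import get_obs, get_image, manip gives the robot as it stands.
- The arm moves only by the tool servo_tool, never from a script. Its argument "rows" is a list of rows, each a list of 2 entries, a list of its own where there are three numbers: the shift along the world's x, y, z in cm, then the turn, a rotation vector about the world's x, y, z in degrees. A call has 1 to 5 rows; each row shifts and turns the commanded pose from where the row before left it; what a row does not reach is not made up. A row lasts 1/12 s, in which the tool goes at most 41.7 mm and 7.16 degrees, less where a joint would pass 70% of its speed; a pose out of reach is approached as far as the arm can. A call with a gripper value outside its range is refused whole. "hand" is the opening, from -1 (shut) to 1 (fully open), set as the call begins (left out, the last holds). The fingers move at their own pace and stop on an object; "newtons" is the grip in N (left out, the last holds). Time passes only in rows, so rows that do not move let the fingers close. It gives the time, the measured TCP pose, the force and the opening at its end, in the units of the state.
- get_obs(): the state, without advancing time (a new reading comes with each control period).
- get_image(name): name is "side" or "top" or "wrist"; returns a dict with "pixels" (384x512x3 uint8, blue, green, red), "fx", "fy", "cx", "cy" (pixels), "rvec" (rotation vector, rad) and "tvec" (3), from world to camera coordinates, as OpenCV has them; the wrist camera has in their place "mount" (4x4, takes a point from camera to tool coordinates, whose origin is the TCP and whose axes are the flange's). Camera axes: x right, y down, z forward; pixel columns grow to the right and rows downward; lengths in m; the calibration is good to about 2 mm. A picture is of the moment at which its call begins: read the wrist's pose just before it. There is no depth.
- manip.sign_off(): hands the job in, once; it reports no verdict.
The state is a dict: "t": time; "qpos": joint angles; "joint_velocities": joint speeds; "joint_efforts": joint torques, N m; "position": TCP position; "ee_rot": TCP orientation; "ft_force": force on the tool from outside, world axes, zero at the start; "moment": the same for the moment, N m; "width": finger opening in m.
Only numpy, scipy, OpenCV 4.12 (cv2) and the standard library are available. Lean on these libraries where they do the work, as an engineer would, in place of code of your own. Each camera call takes 0.05 s, during which the arm holds its last target.

## Task

One of the three canisters on the rack has a loose screw cap, and it cannot be told by eye. Feel the caps by gently turning them clockwise, without straining the tight ones; turn the loose one down until it is just snug on its seat, not overtightened. Then stand the flag upright on the rack's lower deck right in front of that canister, on the robot's side, and leave everything else where it is.

Things in the scene. Friction and masses are not known exactly. Their poses are not given: they have to be found in the camera images.
- bay_left (a point): Centre, on the deck top, of the rack's left-hand bay (y = +130 mm in the rack's frame), z up: the point under the axis of the canister that stands there. In each bay stands a clear acrylic canister, 80 mm across (foot ring 86), locked so that it cannot turn or shift; flat shoulder 75 mm above the deck, and on it a coaxial round ribbed aluminium screw cap, 54 mm across, from 75 to 109 mm above the deck.
- bay_middle (a point): Centre, on the deck top, of the rack's middle bay (y = 0 mm in the rack's frame), z up: the point under the axis of the canister that stands there. Of a tight cap, wherever it is: it is hard on its seat and only winds up springily, about 5 N m per rad either way, and springs back nearly all the way when let go; past 0.15 rad (0.8 N m) it is spoilt. The dark pointer rib on a cap tells nothing.
- bay_right (a point): Centre, on the deck top, of the rack's right-hand bay (y = -130 mm in the rack's frame), z up: the point under the axis of the canister that stands there. Of the loose cap, wherever it is: clockwise tightens; it turns at about 0.1 N m for 0.5 to 1.1 rad to its seat, then resists at 5 N m per rad: 0.4 N m is snug, 0.15 rad past the seat too much.
- rack: Two-level steel rack, 480 mm wide (y), fixed. Origin: on the counter below the middle bay; x points away from the robot. Lower deck x -132 to +223 mm, top 50 mm up; canister axes at x = 0, y = +130, 0, -130 mm, and the deck in front of them is empty. Upper deck x +68 to +223 mm, top 140 mm up, with crockery to 252 mm. Slim drawer below (not needed).
- flag: The flag, a standing marker 100 mm high, 0.12 kg, on the counter left of the rack: steel foot disc 50 mm across and 10 mm thick, 8 mm stem, and on top a wooden plate 12 mm thick (x), 44 mm wide (y), 36 mm tall (64 to 100 mm above the origin). Origin: centre of its underside, z up.
- pot: Lidded brown ceramic pot, 124 mm across, 112 mm high, on the upper deck; a bystander. Origin: underside centre.
- dish_1: White melamine dish, 116 mm across, 35 mm high, on the upper deck; a bystander. Origin: underside centre.
- dish_2: White melamine dish, 116 mm across, 35 mm high, on the upper deck; a bystander. Origin: underside centre.
- shaker: Small clear shaker, 34 mm across, 75 mm high, on the right end of the lower deck, beside the right-hand canister; a bystander. Origin: underside centre.
- scraper: Silicone scraper with wooden handle, 260 mm long, lying on the counter at the right; a bystander. Origin: underside centre (middle of its length about 10 mm off).
- mug: White mug, 80 mm across, 90 mm high, on the counter at the right; a bystander. Origin: underside centre.
- tin: Steel tin, 84 mm across, 60 mm high, on the counter at the left; a bystander. Origin: underside centre.
Not all that is in view belongs to the job. What is shaped like the flag but blue or green is not meant.

How it is judged:
On the way, in this order (a step that is already met when the one before it is completed fails the run):
1. the loose cap has been turned down onto its seat (within 0.12 rad) (angle between the x axis of loose_cap_mark and the x axis of loose_canister, either way round below 0.12 rad), for 0.2 s.
2. the flag stands on the deck in front of that canister (horizontal distance between flag and loose_canister below 0.11 m and horizontal distance between flag and tight_1_canister above 0.12 m and horizontal distance between flag and tight_2_canister above 0.12 m and x of flag in the frame of rack below -0.06 m and z of flag in the frame of rack between 0.045 and 0.055 m and angle between flag's own z axis and vertical below 0.1 rad and linear speed of flag below 0.02 m/s), for 0.2 s.
At the end, for the whole second after the job is handed in: Loose cap within 0.12 rad of its seat; tight caps within 0.1 rad of their start; flag upright (0.1 rad), at rest on the lower deck, on the robot's side of that canister, its centre within 110 mm of that canister's axis and over 120 mm from the other two (all of step 2 and angle between the x axis of loose_cap_mark and the x axis of loose_canister, either way round below 0.12 rad and distance of each of tight_1_cap_mark, tight_2_cap_mark from where it was at the start of the episode below 0.0025 m); the robot touches nothing.
It fails at once if a tight cap is strained (turned more than 0.15 rad either way) (distance of any of tight_1_cap_mark, tight_2_cap_mark from where it was at the start of the episode above 0.00375 m).
It fails at once if the loose cap is overtightened (more than 0.15 rad past its seat) (y of loose_cap_mark in the frame of loose_canister below -0.00375 m).
It fails at once if a bystander is shifted more than 30 mm or tipped (distance of any of pot, dish_1, dish_2, shaker, scraper, mug, tin from where it was at the start of the episode above 0.03 m or angle between any of pot, dish_1, dish_2, shaker, scraper, mug, tin's own z axis and vertical above 0.5 rad).
It also fails if it takes over 72 s, if anything falls off the work surface, if the arm or the gripper's body presses on something with over 40 N, if the wrist force passes 120 N, or if a joint passes its speed limit or range.

## Working session

There is one attempt and no reset: what is moved stays moved. The work goes in short steps, Python scripts to look and compute and a tool call to move; the robot and the scene stay as the last step left them, time stands still between calls to the robot, and variables do not carry over. Pictures are saved under pics/ and viewed, and the job is handed in when it is done.

Besides the shell and the picture viewer there is one more tool, called after ">>>" as name(argument=value, ...) on one line, values as JSON. servo_tool: Moves the arm, as the interface text tells. Its arguments: {"type":"object","properties":{"rows":{"type":"array"},"hand":{"type":"number"},"newtons":{"type":"number"}},"required":["rows"]}

```bash
ls; mkdir -p pics; python3 - <<'E'
from station import get_obs,get_image
import cv2
print(get_obs())
for n in("side","top","wrist"):
    d=get_image(n); cv2.imwrite(f"pics/{n}0.png",d["pixels"]); print(n,{k:v for k,v in d.items() if k!="pixels"})
E
```

```text
pics
{'t': 0.0, 'qpos': array([ 1.29199696e+00,  3.14193404e-01, -4.80952910e-02,  1.21016917e+00,
       -2.59061005e-05,  1.57078573e+00]), 'joint_velocities': array([ 1.00432119e-03, -1.26858465e-05, -1.71536885e-04, -1.04722369e-03,
        9.96465795e-04, -8.76381301e-04]), 'joint_efforts': array([ 1.73582710e-03, -5.39592111e+01,  3.39747727e+01,  1.91950350e-02,
        3.30841112e-04,  5.50629665e-06]), 'position': array([0.16495613, 0.57622164, 0.19454704]), 'ee_rot': array([-1.02611154e-04,  1.38943344e-01,  9.90299983e-01, -8.24509132e-04]), 'ft_force': array([-0.8420909 ,  0.44797574,  0.16235971]), 'moment': array([ 0.0165199 , -0.0151979 , -0.02538028]), 'width': 0.08549200997827851}
side {'fx': 428.7295785007153, 'fy': 428.7295785007153, 'cx': 251.5334222272142, 'cy': 197.23981249651044, 'rvec': array([ 2.13805246, -0.72490877,  0.32868217]), 'tvec': array([-0.46823251,  0.31463689,  1.19864727])}
top {'fx': 414.2755064183704, 'fy': 414.2755064183704, 'cx': 257.4747268169644, 'cy': 193.13073639574887, 'rvec': array([ 2.13221852, -2.1114817 ,  0.16612716]), 'tvec': array([0.014935  , 0.61797023, 1.34613968])}
wrist {'fx': 305.0027599163749, 'fy': 305.0027599163749, 'cx': 257.9633080765683, 'cy': 195.7023451349852, 'mount': array([[-7.74943333e-04, -9.57407677e-01, -2.88738532e-01,
         7.43184991e-02],
       [ 9.99998947e-01, -1.09609786e-03,  9.50583157e-04,
        -3.67913334e-04],
       [-1.22658130e-03, -2.88737492e-01,  9.57407518e-01,
        -1.78730068e-01],
       [ 0.00000000e+00,  0.00000000e+00,  0.00000000e+00,
         1.00000000e+00]])}
```

View pics/side0.png

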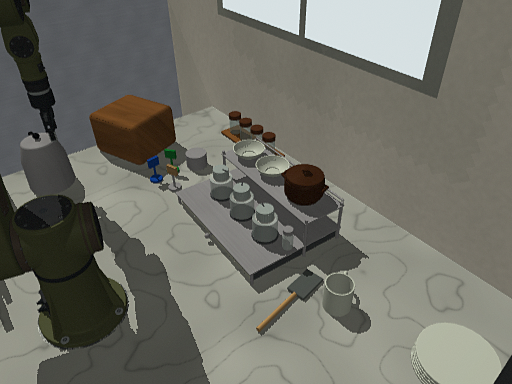

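View pics/top0.png

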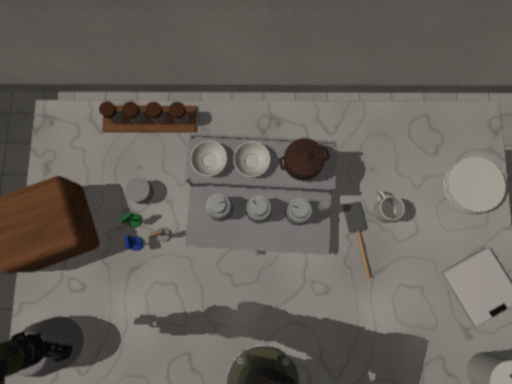

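View pics/wrist0.png

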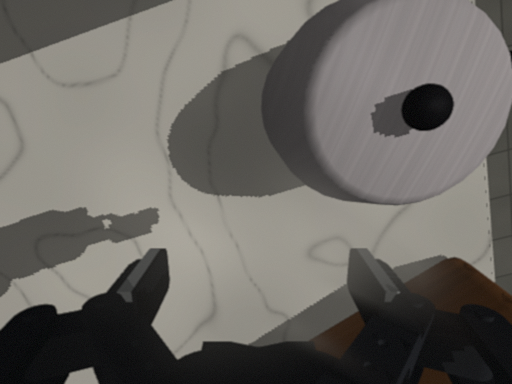

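```bash
cat > h.py <<'E'
import numpy as np,cv2
from station import get_obs,get_image
from scipy.spatial.transform import Rotation as R
def cam(d,o=None):
    K=np.array([[d["fx"],0,d["cx"]],[0,d["fy"],d["cy"]],[0,0,1]])
    if "mount" in d:
        q=np.array(o["ee_rot"]);T=np.eye(4);T[:3,:3]=R.from_quat(q[[1,2,3,0]]).as_matrix();T[:3,3]=o["position"]
        M=np.linalg.inv(T@d["mount"])
    else:
        M=np.eye(4);M[:3,:3]=cv2.Rodrigues(d["rvec"])[0];M[:3,3]=d["tvec"]
    return K,M
def onz(d,uv,z,o=None):
    K,M=cam(d,o);r=M[:3,:3].T@np.linalg.solve(K,[uv[0],uv[1],1]);c=-M[:3,:3].T@M[:3,3]
    return c+r*(z-c[2])/r[2]
def proj(d,p,o=None):
    K,M=cam(d,o);p=np.atleast_2d(p);c=p@M[:3,:3].T+M[:3,3];u=c@K.T
    return u[:,:2]/u[:,2:]
E
python3 - <<'E'
from h import *
d=get_image("top");p=d["pixels"]
cv2.imwrite("pics/topz.png",cv2.resize(p[125:260,180:345],None,fx=4.8,fy=4.4,interpolation=2))
cv2.imwrite("pics/topf.png",cv2.resize(p[170:260,110:200],None,fx=6,fy=6,interpolation=2))
d=get_image("side");p=d["pixels"]
cv2.imwrite("pics/sidez.png",cv2.resize(p[130:280,140:350],None,fx=3.8,fy=3.8,interpolation=2))
E
```

```text
(no output)
```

View pics/topz.png

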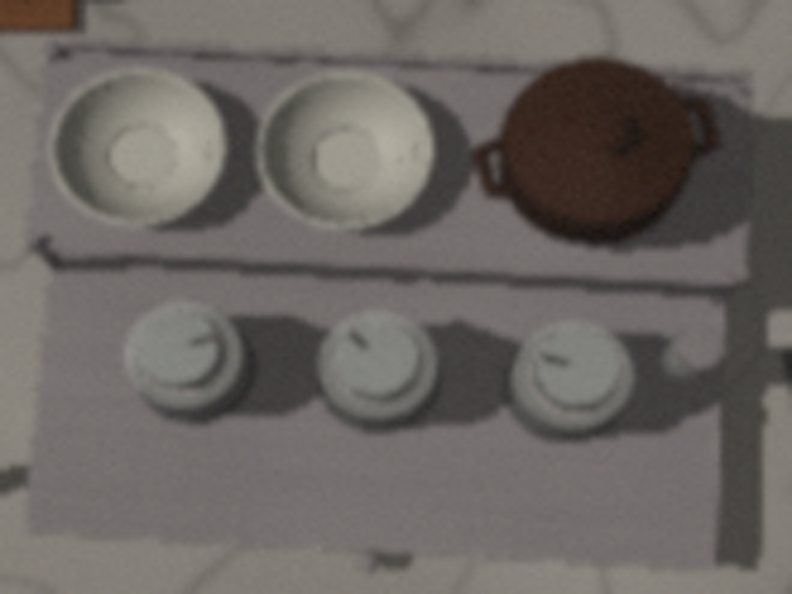

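View pics/topf.png

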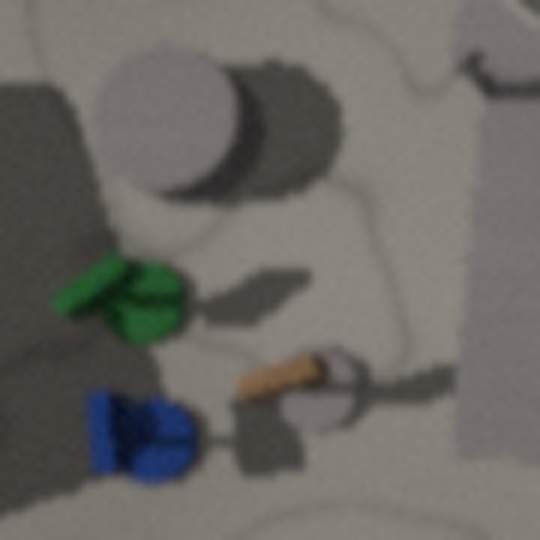

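View pics/sidez.png

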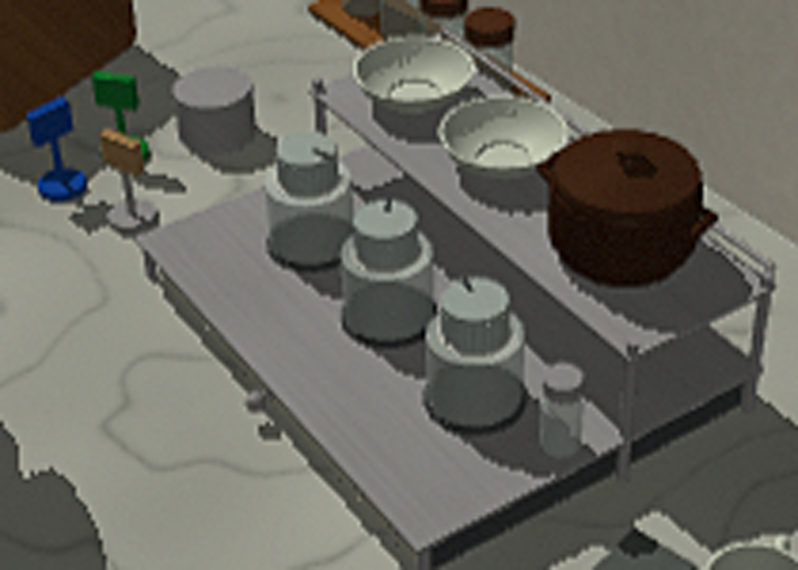

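```bash
python3 - <<'E'
from h import *
d=get_image("top")
f=lambda u,v:(180+u/4.8-.4,125+v/4.4-.4)
for n,u,z in [("L",(178,343),.159),("M",(376,353),.159),("R",(576,370),.159),("fl",(30,533),.05),("fr",(717,565),.05)]:
    print(n,onz(d,f(*u),z))
g=lambda u,v:(110+u/6-.4,170+v/6-.4)
print("foot",onz(d,g(322,390),.01)); print("foot",onz(d,g(282,376),.1))
s=get_image("side");h=lambda u,v:(140+u/3.8-.4,130+v/3.8-.4)
for n,u,z in [("L",(308,152),.159),("M",(386,220),.159),("R",(475,300),.159),("foot",(132,215),.01),("plate top",(123,140),.1)]:
    print(n,onz(s,h(*u),z))
E
```

```text
L [0.56846711 0.14574133 0.159     ]
M [0.56243458 0.01710619 0.159     ]
R [ 0.55147166 -0.11209221  0.159     ]
fl [0.43891013 0.25731231 0.05      ]
fr [ 0.42005508 -0.21693518  0.05      ]
foot [0.47799868 0.34445669 0.01      ]
foot [0.47877276 0.34430301 0.1       ]
L [0.56345669 0.13891655 0.159     ]
M [0.55885712 0.01407157 0.159     ]
R [ 0.55235432 -0.11462931  0.159     ]
foot [0.47663467 0.34274416 0.01      ]
plate top [0.47923576 0.34148834 0.1       ]
```

>>> servo_tool(rows=[[[2, 0, 3.5], [0, 0, 0]], [[3, -2.5, 1.5], [0, 0, 3]], [[3, -2.8, 0], [0, 0, 3]], [[3, -2.8, 0], [0, 0, 3]], [[3, -2.8, 0], [0, 0, 4]]], hand=1, newtons=40)

```text
t: 0.77
position: [0.3061, 0.467, 0.2458]
ee_rot: [0.0, 0.024, 1.0, 0.0]
ft_force: [0.2, 0.1, -0.4]
width: 0.0857
```

>>> servo_tool(rows=[[[3, -2.8, 0], [0, 0, 0]], [[3, -2.8, 0], [0, 0, 0]], [[3, -2.8, 0], [0, 0, 0]], [[3, -2.8, 0], [0, 0, 0]], [[3, -2.8, 0], [0, 0, 0]]])

```text
t: 1.18
position: [0.4562, 0.3263, 0.2456]
ee_rot: [0.0, 0.026, 1.0, 0.0]
ft_force: [0.3, 0.7, -0.5]
width: 0.0856
```

>>> servo_tool(rows=[[[2.5, -3, 0], [0, 0, 0]], [[2.5, -3, 0], [0, 0, 0]], [[2, -3, 0], [0, 0, 0]], [[2, -3, 0], [0, 0, 0]], [[0, -3, 0], [0, 0, 0]]])

```text
t: 1.6
position: [0.548, 0.176, 0.2447]
ee_rot: [0.001, 0.027, 1.0, -0.0]
ft_force: [0.4, 0.1, -0.8]
width: 0.0857
```

>>> servo_tool(rows=[[[0, -2.5, 0], [0, 0, 0]], [[0, 0, 0], [0, 0, 0]]])

```text
t: 1.77
position: [0.5452, 0.1486, 0.2453]
ee_rot: [-0.0, 0.028, 1.0, -0.001]
ft_force: [0.6, 0.1, 0.0]
width: 0.0853
```

```bash
python3 - <<'E'
from h import *
o=get_obs();d=get_image("wrist");cv2.imwrite("pics/w1.png",d["pixels"]);print(o["t"],o["position"],o["ee_rot"])
np.save("w1.npy",{"o":o,"d":d},allow_pickle=True)
E
```

```text
1.7667 [0.54515698 0.14861148 0.24533306] [-1.29289008e-04  2.82874792e-02  9.99599310e-01 -1.01074100e-03]
```

View pics/w1.png

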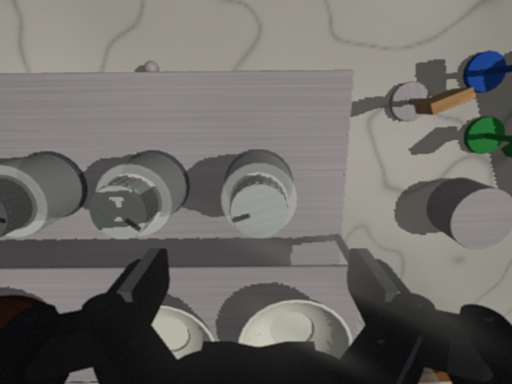

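```bash
python3 - <<'E'
from h import *
a=np.load("w1.npy",allow_pickle=True).item();o,d=a["o"],a["d"]
p=d["pixels"]
cv2.imwrite("pics/w1z.png",cv2.resize(p[130:260,60:320],None,fx=3,fy=3,interpolation=2))
cv2.imwrite("pics/w1f.png",cv2.resize(p[50:150,370:512],None,fx=5,fy=5,interpolation=2))
for u,z in [((262,207),.159),((127,211),.159),((406,103),.01),((350,70),.05)]: print(u,onz(d,u,z,o))
E
```

```text
(262, 207) [0.56178666 0.15126178 0.159     ]
(127, 211) [0.55857873 0.02677404 0.159     ]
(406, 103) [0.48107561 0.34458273 0.01      ]
(350, 70) [0.44024489 0.25944652 0.05      ]
```

View pics/w1z.png

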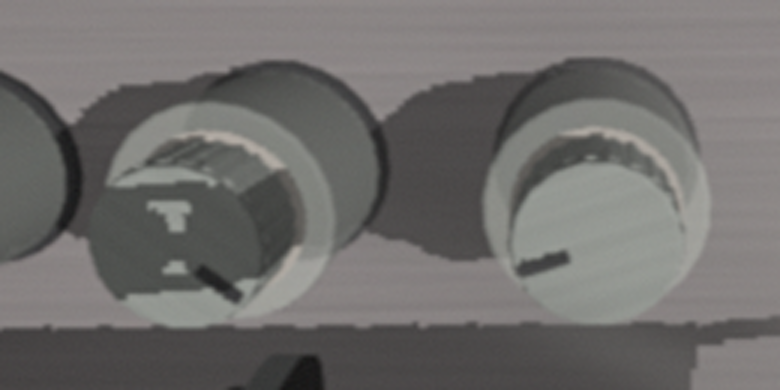

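View pics/w1f.png

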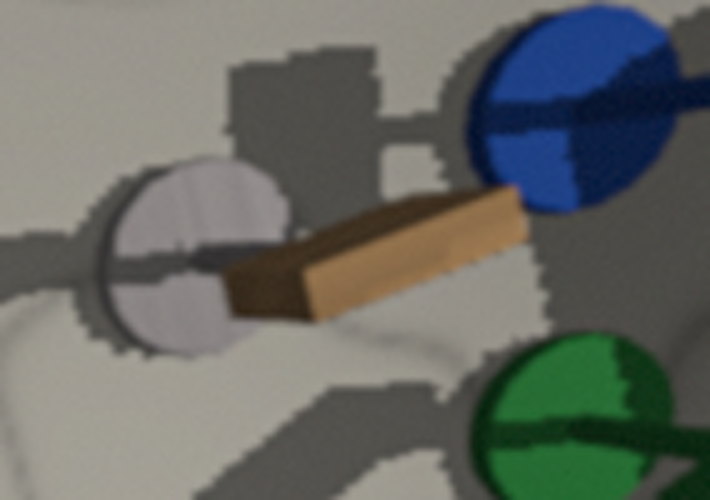

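```bash
python3 - <<'E'
from h import *
from scipy.optimize import least_squares
a=np.load("w1.npy",allow_pickle=True).item();o,d=a["o"],a["d"]
for u in [(259.3,210.8),(119,213.5)]: print("wrist",onz(d,u,.159,o))
pts=[]
t=get_image("top");s=get_image("side")
f=lambda u,v:(180+u/4.8-.4,125+v/4.4-.4)
h=lambda u,v:(140+u/3.8-.4,130+v/3.8-.4)
L=[(t,None,f(178,343),(0,.13,.159)),(t,None,f(376,353),(0,0,.159)),(t,None,f(576,370),(0,-.13,.159)),
(t,None,f(30,533),(-.132,.24,.05)),(t,None,f(717,565),(-.132,-.24,.05)),
(s,None,h(308,152),(0,.13,.159)),(s,None,h(386,220),(0,0,.159)),(s,None,h(475,300),(0,-.13,.159)),
(d,o,(259.3,210.8),(0,.13,.159)),(d,o,(119,213.5),(0,0,.159)),(d,o,(352,70),(-.132,.24,.05))]
def res(x):
    r=[]
    for c,oo,u,p in L:
        w=[x[0]+p[0]*np.cos(x[2])-p[1]*np.sin(x[2]),x[1]+p[0]*np.sin(x[2])+p[1]*np.cos(x[2]),p[2]]
        q=onz(c,u,p[2],oo); r+=list(q[:2]-w[:2])
    return np.array(r)*1000
z=least_squares(res,[.56,.015,-.045],loss="soft_l1",f_scale=2);print(z.x);print(res(z.x).reshape(-1,2).round(1))
x=z.x
for y in(.13,0,-.13):print(x[0]-y*np.sin(x[2]),x[1]+y*np.cos(x[2]))
E
```

```text
wrist [0.56533854 0.14857977 0.159     ]
wrist [0.56058662 0.01894347 0.159     ]
[ 0.56004158  0.01604967 -0.04561986]
[[ 2.5 -0.2]
 [ 2.4  1.1]
 [-2.6  1.7]
 [-0.2 -4.5]
 [ 2.8  0.7]
 [-2.5 -7. ]
 [-1.2 -2. ]
 [-1.8 -0.8]
 [-0.6  2.7]
 [ 0.5  2.9]
 [ 1.3 -0.1]]
0.5659701052341501 0.1459144164016841
0.5600415799121223 0.016049669116263782
0.5541130545900945 -0.11381507816915652
```

>>> servo_tool(rows=[[[2.1, -0.25, 0], [0, 0, 0]], [[0, 0, -3.5], [0, 0, 0]], [[0, 0, -3.5], [0, 0, 0]], [[0, 0, -3], [0, 0, 0]], [[0, 0, -1.3], [0, 0, 0]]])

```text
t: 2.33
position: [0.5633, 0.1514, 0.1279]
ee_rot: [-0.003, 0.025, 1.0, -0.001]
ft_force: [-0.4, -0.0, -0.3]
width: 0.0856
```

>>> servo_tool(rows=[[[0, 0, 0], [0, 0, 0]], [[0, 0, 0], [0, 0, 0]], [[0, 0, 0], [0, 0, 0]]])

```text
t: 2.58
position: [0.5669, 0.1516, 0.1337]
ee_rot: [0.001, 0.025, 1.0, 0.0]
ft_force: [0.7, -0.0, 0.8]
width: 0.0854
```

```bash
python3 - <<'E'
from h import *
o=get_obs();d=get_image("wrist");cv2.imwrite("pics/w2.png",d["pixels"]);print(o)
E
```

```text
{'t': 2.5833, 'qpos': array([ 2.61219920e-01,  3.17652193e-01, -1.84208333e-01,  1.06693001e+00,
        1.17941047e-04,  3.11846633e-01]), 'joint_velocities': array([-0.00574374, -0.01172896,  0.01135904, -0.00206378, -0.00101043,
       -0.00168533]), 'joint_efforts': array([ 7.77201564e-02, -5.15525901e+01,  3.16535318e+01,  3.82997096e-02,
        4.71575389e-03,  2.22154114e-03]), 'position': array([0.56688521, 0.15158919, 0.1337374 ]), 'ee_rot': array([9.45338914e-04, 2.53105817e-02, 9.99679131e-01, 3.40012771e-04]), 'ft_force': array([ 0.66435456, -0.00267031,  0.84751321]), 'moment': array([ 0.00010627, -0.03226059,  0.01915142]), 'width': 0.08540344205790625}
```

View pics/w2.png

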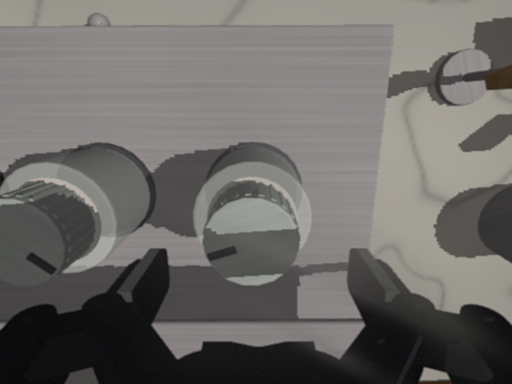

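```bash
python3 - <<'E'
from h import *
o=get_obs();d=get_image("wrist")
print(onz(d,(252,238.5),.159,o)); print(onz(d,(204,238),.159,o),onz(d,(300,238),.159,o)); c=onz(d,(252,284),.159,o);print(c,onz(d,(252,193.5),.159,o))
E
```

```text
[0.56365403 0.14829643 0.159     ]
[0.56196538 0.12196361 0.159     ] [0.56474406 0.1746826  0.159     ]
[0.59231254 0.14664983 0.159     ] [0.53786815 0.14977798 0.159     ]
```

>>> servo_tool(rows=[[[-0.15, -0.4, 0], [0, 0, 0]], [[0, 0, 0], [0, 0, 0]], [[0, 0, 0], [0, 0, 0]]])

```text
t: 2.93
position: [0.5648, 0.1463, 0.1331]
ee_rot: [0.001, 0.026, 1.0, 0.0]
ft_force: [-0.0, -0.3, 0.7]
width: 0.0856
```

>>> servo_tool(rows=[[[0, 0, 0], [0, 0, 0]], [[0, 0, 0], [0, 0, 0]], [[0, 0, 0], [0, 0, 0]]], hand=-0.1, newtons=30)

```text
t: 3.18
position: [0.5645, 0.1464, 0.1324]
ee_rot: [0.0, 0.026, 1.0, 0.0]
ft_force: [-0.1, -0.1, -0.9]
width: 0.0516
```

>>> servo_tool(rows=[[[0, 0, 0], [0, 0, 0]], [[0, 0, 0], [0, 0, 0]]])

```text
t: 3.35
position: [0.5645, 0.1464, 0.1323]
ee_rot: [-0.0, 0.026, 1.0, -0.0]
ft_force: [-0.2, 0.9, 0.8]
width: 0.0383
```

```bash
cat > st.py <<'E'
from h import *
o=get_obs();q=o["ee_rot"]
m=R.from_quat(q[[1,2,3,0]]).as_matrix()
print("t",round(o["t"],2),"p",o["position"].round(4),"yawjaw",round(float(np.arctan2(m[1,1],m[0,1])),4),"F",o["ft_force"].round(2),"M",o["moment"].round(3),"w",round(o["width"],4),"q6",o["qpos"][5].round(3),"eff6",o["joint_efforts"][5].round(3))
E
python3 st.py
```

```text
t 3.35 p [0.5645 0.1464 0.1323] yawjaw 1.5189 F [-0.2   0.86  0.77] M [ 0.018  0.01  -0.021] w 0.0383 q6 0.306 eff6 0.0
```

```bash
python3 - <<'E'
from h import *
for n in("wrist","side"):
    o=get_obs();d=get_image(n);p=d["pixels"]
    if n=="side":p=cv2.resize(p[60:280,140:350],None,fx=3,fy=2.7,interpolation=2)
    cv2.imwrite(f"pics/{n}3.png",p)
E
```

```text
(no output)
```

View pics/wrist3.png

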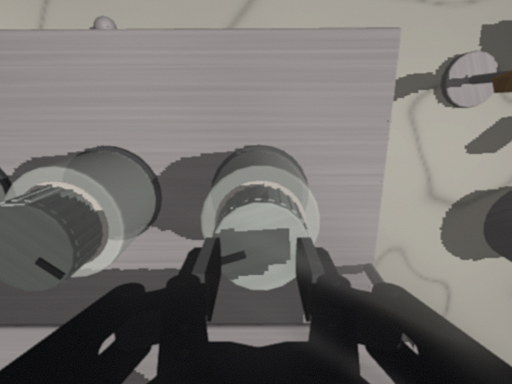

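View pics/side3.png

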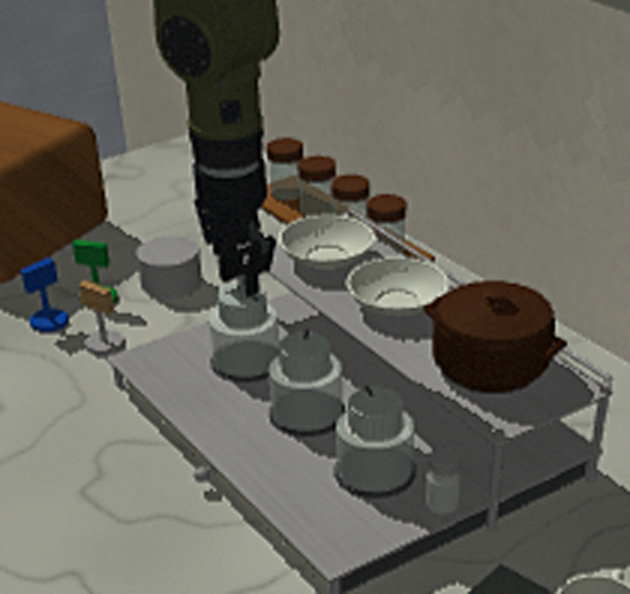

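```bash
python3 - <<'E'
from h import *
o=get_obs();d=get_image("side");p=d["pixels"]
P=o["position"]
for dz in(0,.02,.04,.05): print(dz,proj(d,P+[0,.02,dz]).round(1),proj(d,P+[0,-.02,dz]).round(1))
cv2.imwrite("pics/s4.png",cv2.resize(p[110:220,180:280],None,fx=6,fy=5.4,interpolation=2))
w=get_image("top")["pixels"]
cv2.imwrite("pics/t4.png",cv2.resize(w[140:260,170:290],None,fx=5,fy=5,interpolation=2))
E
```

```text
0 [[217.  172.3]] [[223.4 177.6]]
0.02 [[216.6 167.6]] [[223.1 172.8]]
0.04 [[216.2 162.7]] [[222.7 167.9]]
0.05 [[216.  160.2]] [[222.6 165.4]]
```

View pics/s4.png

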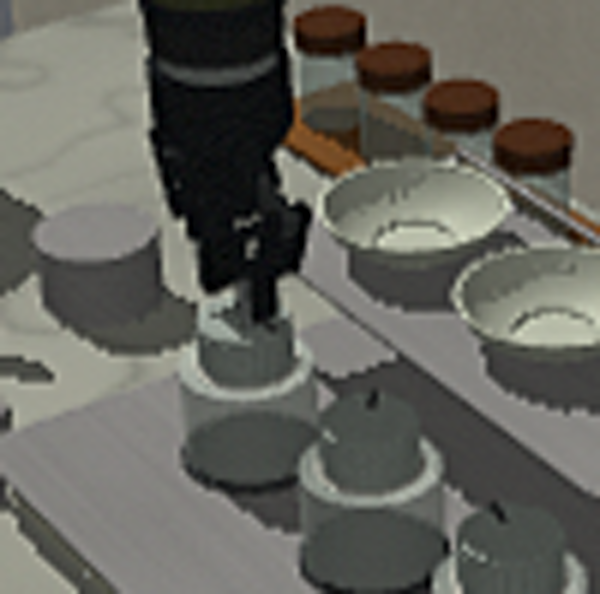

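View pics/t4.png

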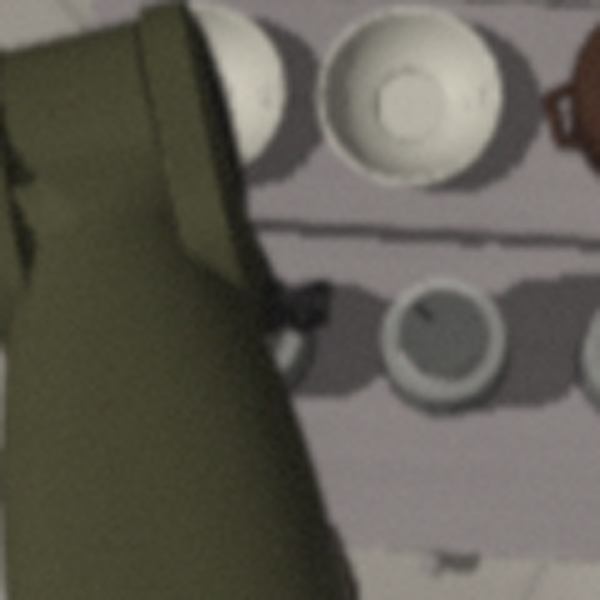

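>>> servo_tool(rows=[[[0, 0.1, 0], [0, 0, 0]], [[0, 0, 0], [0, 0, 0]], [[0, 0, 0], [0, 0, 0]], [[0, 0, 0], [0, 0, 0]], [[0, 0, 0], [0, 0, 0]]], hand=1)

```text
t: 3.97
position: [0.5645, 0.1474, 0.1323]
ee_rot: [-0.0, 0.026, 1.0, 0.0]
ft_force: [0.0, -0.2, 0.4]
width: 0.085
```

>>> servo_tool(rows=[[[0, 0, -1.3], [0, 0, 0]], [[0, 0, -1], [0, 0, 0]], [[0, 0, -1], [0, 0, 0]], [[0, 0, -0.5], [0, 0, 0]], [[0, 0, 0], [0, 0, 0]]])

```text
t: 4.38
position: [0.5631, 0.1471, 0.0925]
ee_rot: [-0.001, 0.026, 1.0, -0.0]
ft_force: [-1.4, 0.1, 0.0]
width: 0.0853
```

```bash
python3 st.py;python3 - <<'E'
from h import *
for n in("wrist","side"):
    o=get_obs();d=get_image(n);p=d["pixels"]
    if n=="side":p=cv2.resize(p[110:220,180:280],None,fx=6,fy=5.4,interpolation=2)
    cv2.imwrite(f"pics/{n}5.png",p)
E
```

```text
t 4.38 p [0.5631 0.1471 0.0925] yawjaw 1.5189 F [-1.35  0.15  0.03] M [-0.061  0.032  0.016] w 0.0853 q6 0.307 eff6 -0.0
```

View pics/wrist5.png

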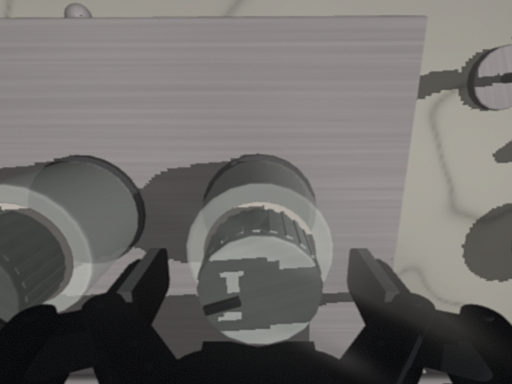

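View pics/side5.png

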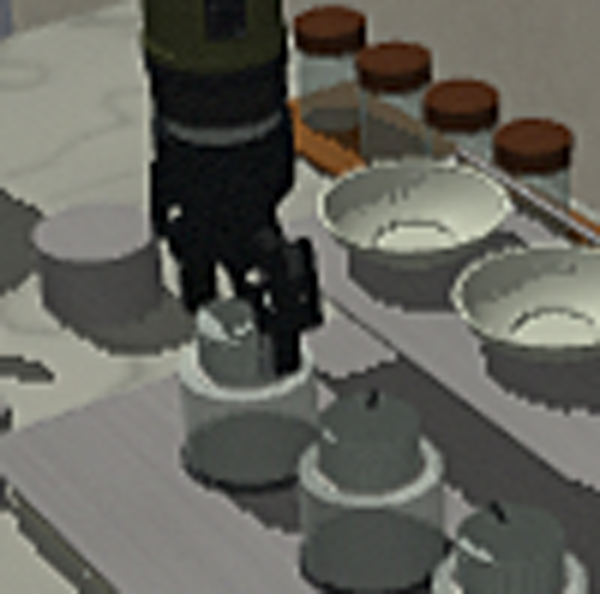

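```bash
python3 - <<'E'
from h import *
o=get_obs();d=get_image("wrist")
print(o["position"],onz(d,(259.5,287),.159,o),onz(d,(197,287),.159,o),onz(d,(322,287),.159,o),onz(d,(260,232),.159,o),onz(d,(260,344),.159,o))
E
```

```text
[0.56427373 0.14736416 0.09409338] [0.56519568 0.14788857 0.159     ] [0.56376902 0.12114813 0.159     ] [0.56662296 0.17464071 0.159     ] [0.53970915 0.14939798 0.159     ] [0.59505585 0.14658605 0.159     ]
```

>>> servo_tool(rows=[[[0.1, 0, 0], [0, 0, 0]], [[0, 0, 0], [0, 0, 0]], [[0, 0, 0], [0, 0, 0]], [[0, 0, 0], [0, 0, 0]]], hand=-0.1, newtons=30)

```text
t: 4.87
position: [0.566, 0.1476, 0.0951]
ee_rot: [0.001, 0.026, 1.0, 0.0]
ft_force: [-0.3, 0.2, 4.3]
width: 0.053
```

```bash
python3 st.py
```

```text
t 4.87 p [0.566  0.1476 0.0951] yawjaw 1.5188 F [-0.29  0.17  4.35] M [ 0.047  0.198 -0.048] w 0.053 q6 0.307 eff6 -0.018
```

>>> servo_tool(rows=[[[0, 0, 0], [0, 0, -1]], [[0, 0, 0], [0, 0, -1]], [[0, 0, 0], [0, 0, -1]], [[0, 0, 0], [0, 0, 0]]])

```text
t: 5.2
position: [0.566, 0.1477, 0.0951]
ee_rot: [0.001, 0.053, 0.999, 0.0]
ft_force: [-1.0, -0.3, 6.1]
width: 0.0534
```

```bash
python3 st.py
```

```text
t 5.2 p [0.566  0.1477 0.0951] yawjaw 1.4654 F [-0.96 -0.28  6.11] M [0.118 0.132 0.158] w 0.0534 q6 0.361 eff6 0.326
```

>>> servo_tool(rows=[[[0, 0, 0], [0, 0, 1.5]], [[0, 0, 0], [0, 0, 1.5]], [[0, 0, 0], [0, 0, 0]]])

```text
t: 5.45
position: [0.566, 0.1477, 0.0951]
ee_rot: [0.001, 0.026, 1.0, 0.0]
ft_force: [-1.2, 0.1, 5.6]
width: 0.0529
```

```bash
python3 st.py
```

```text
t 5.45 p [0.566  0.1477 0.0951] yawjaw 1.519 F [-1.16  0.06  5.6 ] M [0.059 0.154 0.109] w 0.0529 q6 0.307 eff6 -0.149
```

>>> servo_tool(rows=[[[0, 0, 0], [0, 0, 0]], [[0, 0, 0], [0, 0, 0]], [[0, 0, 0], [0, 0, 0]], [[0, 0, 1], [0, 0, 0]], [[0, 0, 3.5], [0, 0, 0]]], hand=1)

```text
t: 5.87
position: [0.5614, 0.1463, 0.135]
ee_rot: [-0.005, 0.026, 1.0, -0.001]
ft_force: [0.2, -0.5, -0.6]
width: 0.0856
```

>>> servo_tool(rows=[[[0, 0, 0.6], [0, 0, 0]], [[0, -3.3, 0], [0, 0, 0]], [[-0.6, -3.3, 0], [0, 0, 0]], [[0, -3.3, 0], [0, 0, 0]], [[0, -3.1, 0], [0, 0, 0]]])

```text
t: 6.28
position: [0.5594, 0.0161, 0.1463]
ee_rot: [0.0, 0.026, 1.0, -0.0]
ft_force: [1.2, 0.6, -0.2]
width: 0.0856
```

>>> servo_tool(rows=[[[0, 0, 0], [0, 0, 0]], [[0, 0, 0], [0, 0, 0]]])

```text
t: 6.45
position: [0.5598, 0.0161, 0.1461]
ee_rot: [0.0, 0.028, 1.0, 0.0]
ft_force: [-1.1, 0.6, -0.6]
width: 0.085
```

```bash
python3 st.py;python3 - <<'E'
from h import *
o=get_obs();d=get_image("wrist");p=d["pixels"];cv2.imwrite(f"pics/w6.png",p)
E
```

```text
t 6.45 p [0.5598 0.0161 0.1461] yawjaw 1.5157 F [-1.1   0.64 -0.58] M [-0.043 -0.029 -0.026] w 0.085 q6 0.084 eff6 -0.084
```

View pics/w6.png

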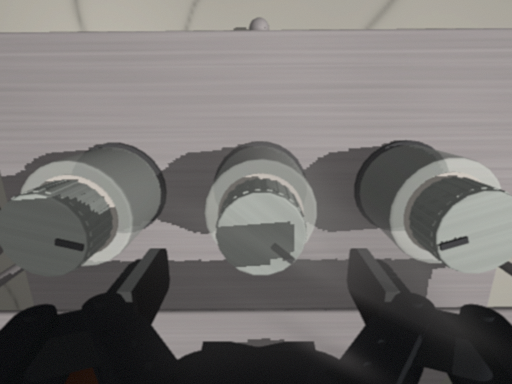

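>>> servo_tool(rows=[[[0, 0.15, -1.4], [0, 0, 0]], [[0, 0, -1.4], [0, 0, 0]], [[0, 0, -1.4], [0, 0, 0]], [[0, 0, -1], [0, 0, 0]], [[0, 0, 0], [0, 0, 0]]])

```text
t: 6.92
position: [0.5579, 0.0201, 0.0913]
ee_rot: [-0.002, 0.025, 1.0, 0.0]
ft_force: [0.1, -0.4, -0.2]
width: 0.0852
```

>>> servo_tool(rows=[[[0, 0, 0], [0, 0, 0]], [[0, 0, 0], [0, 0, 0]], [[0, 0, 0], [0, 0, 0]], [[0, 0, 0], [0, 0, 0]]], hand=-0.1)

```text
t: 7.25
position: [0.5603, 0.0177, 0.0947]
ee_rot: [0.001, 0.026, 1.0, -0.001]
ft_force: [-1.4, -4.3, 4.3]
width: 0.0532
```

```bash
python3 st.py
```

```text
t 7.25 p [0.5603 0.0177 0.0947] yawjaw 1.5185 F [-1.45 -4.29  4.3 ] M [-0.965  0.277  0.102] w 0.0532 q6 0.086 eff6 0.083
```

>>> servo_tool(rows=[[[0, 0, 0], [0, 0, -1]], [[0, 0, 0], [0, 0, -1]], [[0, 0, 0], [0, 0, -1]], [[0, 0, 0], [0, 0, 0]]])

```text
t: 7.58
position: [0.5604, 0.0177, 0.0947]
ee_rot: [0.001, 0.053, 0.999, -0.001]
ft_force: [-1.2, -4.9, 4.9]
width: 0.0531
```

```bash
python3 st.py
```

```text
t 7.58 p [0.5604 0.0177 0.0947] yawjaw 1.465 F [-1.16 -4.87  4.91] M [-1.018  0.301  0.18 ] w 0.0531 q6 0.139 eff6 0.323
```

>>> servo_tool(rows=[[[0, 0, 0], [0, 0, -1]], [[0, 0, 0], [0, 0, -1]], [[0, 0, 0], [0, 0, 0]]])

```text
t: 7.83
position: [0.5603, 0.0177, 0.0947]
ee_rot: [0.001, 0.07, 0.998, -0.001]
ft_force: [-2.2, -5.5, 4.7]
width: 0.053
```

```bash
python3 st.py
```

```text
t 7.83 p [0.5603 0.0177 0.0947] yawjaw 1.4305 F [-2.21 -5.54  4.7 ] M [-1.     0.287  0.344] w 0.053 q6 0.173 eff6 0.489
```

>>> servo_tool(rows=[[[0, 0, 0], [0, 0, 0]]])

```text
t: 7.92
position: [0.5604, 0.0178, 0.0948]
ee_rot: [0.001, 0.07, 0.998, -0.001]
ft_force: [-1.3, -5.2, 5.6]
width: 0.0528
```

```bash
python3 st.py
```

```text
t 7.92 p [0.5604 0.0178 0.0948] yawjaw 1.4311 F [-1.27 -5.16  5.63] M [-0.989  0.296  0.35 ] w 0.0528 q6 0.173 eff6 0.357
```

>>> servo_tool(rows=[[[0, 0, 0], [0, 0, 2]], [[0, 0, 0], [0, 0, 3]], [[0, 0, 0], [0, 0, 0]]])

```text
t: 8.17
position: [0.5603, 0.0177, 0.0948]
ee_rot: [0.001, 0.025, 1.0, -0.001]
ft_force: [-2.0, -4.6, 5.8]
width: 0.053
```

```bash
python3 st.py
```

```text
t 8.17 p [0.5603 0.0177 0.0948] yawjaw 1.5198 F [-2.04 -4.63  5.78] M [-1.046  0.307  0.008] w 0.053 q6 0.084 eff6 -0.387
```

>>> servo_tool(rows=[[[0, 0, 0], [0, 0, 0]], [[0, 0, 0], [0, 0, 0]], [[0, 0, 0], [0, 0, 0]], [[0, 0, 2], [0, 0, 0]], [[0, 0, 3.2], [0, 0, 0]]], hand=1)

```text
t: 8.58
position: [0.5565, 0.0193, 0.1426]
ee_rot: [-0.003, 0.026, 1.0, 0.0]
ft_force: [0.2, -0.9, -0.6]
width: 0.0856
```

>>> servo_tool(rows=[[[0, -3.3, 0], [0, 0, 0]], [[-0.6, -3.3, 0], [0, 0, 0]], [[0, -3.3, 0], [0, 0, 0]], [[0, -3.1, 0], [0, 0, 0]], [[0, 0, 0], [0, 0, 0]]])

```text
t: 9.0
position: [0.5536, -0.1155, 0.1455]
ee_rot: [0.0, 0.028, 1.0, -0.001]
ft_force: [1.0, 0.3, 0.3]
width: 0.0857
```

>>> servo_tool(rows=[[[0, 0, 0], [0, 0, 0]]])

```text
t: 9.08
position: [0.5535, -0.1121, 0.1452]
ee_rot: [0.0, 0.027, 1.0, 0.0]
ft_force: [-0.1, 0.5, 0.3]
width: 0.0855
```

```bash
python3 st.py;python3 - <<'E'
from h import *
o=get_obs();d=get_image("wrist");p=d["pixels"];cv2.imwrite(f"pics/w7.png",p)
E
```

```text
t 9.08 p [ 0.5535 -0.1121  0.1452] yawjaw 1.5159 F [-0.14  0.52  0.27] M [ 0.024 -0.027 -0.021] w 0.0855 q6 -0.145 eff6 -0.083
```

View pics/w7.png

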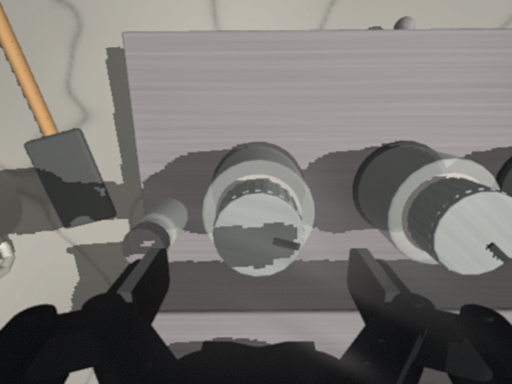

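>>> servo_tool(rows=[[[0, 0, -1.4], [0, 0, 0]], [[0, 0, -1.4], [0, 0, 0]], [[0, 0, -1.4], [0, 0, 0]], [[0, 0, -0.9], [0, 0, 0]], [[0, 0, 0], [0, 0, 0]]])

```text
t: 9.55
position: [0.5519, -0.1094, 0.0922]
ee_rot: [-0.002, 0.025, 1.0, 0.001]
ft_force: [0.1, -0.6, -0.1]
width: 0.0852
```

>>> servo_tool(rows=[[[0, 0, 0], [0, 0, 0]], [[0, 0, 0], [0, 0, 0]], [[0, 0, 0], [0, 0, 0]], [[0, 0, 0], [0, 0, 0]]], hand=-0.1)

```text
t: 9.88
position: [0.5543, -0.1119, 0.0957]
ee_rot: [0.001, 0.026, 1.0, -0.001]
ft_force: [-0.7, -2.8, 4.0]
width: 0.0532
```

```bash
python3 st.py
```

```text
t 9.88 p [ 0.5543 -0.1119  0.0957] yawjaw 1.5186 F [-0.68 -2.76  4.01] M [-0.518  0.21  -0.039] w 0.0532 q6 -0.146 eff6 -0.002
```

>>> servo_tool(rows=[[[0, 0, 0], [0, 0, -1]], [[0, 0, 0], [0, 0, -1]], [[0, 0, 0], [0, 0, -1]], [[0, 0, 0], [0, 0, 0]]])

```text
t: 10.22
position: [0.5544, -0.1119, 0.0956]
ee_rot: [0.001, 0.053, 0.999, -0.001]
ft_force: [-1.4, -2.9, 6.4]
width: 0.0531
```

```bash
python3 st.py
```

```text
t 10.22 p [ 0.5544 -0.1119  0.0956] yawjaw 1.4646 F [-1.35 -2.94  6.4 ] M [-0.52   0.284  0.073] w 0.0531 q6 -0.092 eff6 0.233
```

>>> servo_tool(rows=[[[0, 0, 0], [0, 0, -1]], [[0, 0, 0], [0, 0, -1]], [[0, 0, 0], [0, 0, 0]], [[0, 0, 0], [0, 0, 0]]])

```text
t: 10.55
position: [0.5543, -0.1119, 0.0956]
ee_rot: [0.001, 0.07, 0.998, -0.001]
ft_force: [-1.9, -2.2, 6.9]
width: 0.0535
```

```bash
python3 st.py
```

```text
t 10.55 p [ 0.5543 -0.1119  0.0956] yawjaw 1.4303 F [-1.86 -2.15  6.86] M [-0.567  0.306  0.067] w 0.0535 q6 -0.058 eff6 0.086
```

>>> servo_tool(rows=[[[0, 0, 0], [0, 0, -4]], [[0, 0, 0], [0, 0, -4]], [[0, 0, 0], [0, 0, -4]], [[0, 0, 0], [0, 0, -4]], [[0, 0, 0], [0, 0, 0]]])

```text
t: 10.97
position: [0.5544, -0.1118, 0.0956]
ee_rot: [0.001, 0.21, 0.978, -0.0]
ft_force: [-1.6, -2.2, 6.4]
width: 0.053
```

```bash
python3 st.py
```

```text
t 10.97 p [ 0.5544 -0.1118  0.0956] yawjaw 1.1482 F [-1.59 -2.24  6.36] M [-0.486  0.326  0.045] w 0.053 q6 0.224 eff6 0.696
```

>>> servo_tool(rows=[[[0, 0, 0], [0, 0, -1]], [[0, 0, 0], [0, 0, -1]], [[0, 0, 0], [0, 0, -1]], [[0, 0, 0], [0, 0, -1]], [[0, 0, 0], [0, 0, 0]]])

```text
t: 11.38
position: [0.5544, -0.1117, 0.0956]
ee_rot: [0.001, 0.243, 0.97, -0.0]
ft_force: [-1.6, -2.5, 5.6]
width: 0.0532
```

```bash
python3 st.py
```

```text
t 11.38 p [ 0.5544 -0.1117  0.0956] yawjaw 1.0808 F [-1.65 -2.54  5.62] M [-0.497  0.273  0.075] w 0.0532 q6 0.292 eff6 0.233
```

```bash
python3 - <<'E'
from h import *
o=get_obs();d=get_image("wrist");p=d["pixels"];cv2.imwrite(f"pics/w8.png",p)
E
```

```text
(no output)
```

View pics/w8.png

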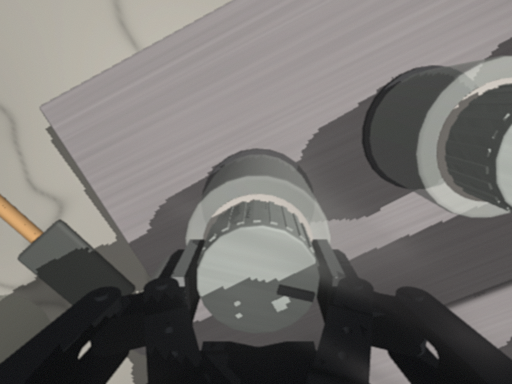

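>>> servo_tool(rows=[[[0, 0, 0], [0, 0, -1]], [[0, 0, 0], [0, 0, -1]], [[0, 0, 0], [0, 0, -1]], [[0, 0, 0], [0, 0, -1]], [[0, 0, 0], [0, 0, 0]]])

```text
t: 11.85
position: [0.5545, -0.1117, 0.0957]
ee_rot: [0.001, 0.276, 0.961, -0.0]
ft_force: [-1.1, -2.2, 6.6]
width: 0.0535
```

```bash
python3 st.py
```

```text
t 11.85 p [ 0.5545 -0.1117  0.0957] yawjaw 1.0109 F [-1.08 -2.21  6.62] M [-0.496  0.202  0.016] w 0.0535 q6 0.361 eff6 0.233
```

>>> servo_tool(rows=[[[0, 0, 0], [0, 0, -1]], [[0, 0, 0], [0, 0, -1]], [[0, 0, 0], [0, 0, -1]], [[0, 0, 0], [0, 0, -1]], [[0, 0, 0], [0, 0, 0]]])

```text
t: 12.27
position: [0.5544, -0.1117, 0.0956]
ee_rot: [0.001, 0.31, 0.951, -0.0]
ft_force: [-0.5, -2.0, 6.0]
width: 0.0529
```

```bash
python3 st.py
```

```text
t 12.27 p [ 0.5544 -0.1117  0.0956] yawjaw 0.9411 F [-0.54 -2.01  5.99] M [-0.454  0.267  0.13 ] w 0.0529 q6 0.431 eff6 0.233
```

>>> servo_tool(rows=[[[0, 0, 0], [0, 0, -1]], [[0, 0, 0], [0, 0, -1]], [[0, 0, 0], [0, 0, -1]], [[0, 0, 0], [0, 0, 0]]])

```text
t: 12.6
position: [0.5545, -0.1117, 0.0956]
ee_rot: [0.001, 0.334, 0.942, -0.0]
ft_force: [-1.7, -2.2, 6.3]
width: 0.0532
```

```bash
python3 st.py
```

```text
t 12.6 p [ 0.5545 -0.1117  0.0956] yawjaw 0.8888 F [-1.73 -2.21  6.27] M [-0.41   0.217  0.089] w 0.0532 q6 0.484 eff6 0.233
```

>>> servo_tool(rows=[[[0, 0, 0], [0, 0, -1]], [[0, 0, 0], [0, 0, -1]], [[0, 0, 0], [0, 0, -1]], [[0, 0, 0], [0, 0, 0]]])

```text
t: 12.93
position: [0.5545, -0.1117, 0.0956]
ee_rot: [0.001, 0.359, 0.933, -0.0]
ft_force: [-1.2, -1.8, 5.9]
width: 0.053
```

```bash
python3 st.py
```

```text
t 12.93 p [ 0.5545 -0.1117  0.0956] yawjaw 0.8364 F [-1.25 -1.77  5.87] M [-0.484  0.218  0.076] w 0.053 q6 0.536 eff6 0.233
```

>>> servo_tool(rows=[[[0, 0, 0], [0, 0, -1]], [[0, 0, 0], [0, 0, -1]], [[0, 0, 0], [0, 0, -1]], [[0, 0, 0], [0, 0, 0]]])

```text
t: 13.27
position: [0.5545, -0.1116, 0.0956]
ee_rot: [0.001, 0.383, 0.924, -0.0]
ft_force: [-1.4, -1.9, 6.9]
width: 0.053
```

```bash
python3 st.py
```

```text
t 13.27 p [ 0.5545 -0.1116  0.0956] yawjaw 0.7841 F [-1.39 -1.88  6.87] M [-0.464  0.245  0.103] w 0.053 q6 0.588 eff6 0.233
```

>>> servo_tool(rows=[[[0, 0, 0], [0, 0, -1]], [[0, 0, 0], [0, 0, -1]], [[0, 0, 0], [0, 0, -1]], [[0, 0, 0], [0, 0, 0]]])

```text
t: 13.6
position: [0.5546, -0.1117, 0.0957]
ee_rot: [0.001, 0.407, 0.913, 0.0]
ft_force: [-1.3, -2.0, 6.0]
width: 0.0535
```

```bash
python3 st.py
```

```text
t 13.6 p [ 0.5546 -0.1117  0.0957] yawjaw 0.7317 F [-1.32 -2.    5.98] M [-0.399  0.15   0.063] w 0.0535 q6 0.641 eff6 0.233
```

>>> servo_tool(rows=[[[0, 0, 0], [0, 0, -1]], [[0, 0, 0], [0, 0, -1]], [[0, 0, 0], [0, 0, -1]], [[0, 0, 0], [0, 0, 0]]])

```text
t: 13.93
position: [0.5545, -0.1117, 0.0956]
ee_rot: [0.001, 0.431, 0.902, 0.0]
ft_force: [-0.4, -1.3, 5.5]
width: 0.0534
```

```bash
python3 st.py
```

```text
t 13.93 p [ 0.5545 -0.1117  0.0956] yawjaw 0.6793 F [-0.41 -1.3   5.54] M [-0.467  0.232  0.07 ] w 0.0534 q6 0.693 eff6 0.233
```

>>> servo_tool(rows=[[[0, 0, 0], [0, 0, -1]], [[0, 0, 0], [0, 0, -1]], [[0, 0, 0], [0, 0, -1]], [[0, 0, 0], [0, 0, 0]]])

```text
t: 14.27
position: [0.5546, -0.1116, 0.0957]
ee_rot: [0.001, 0.454, 0.891, 0.0]
ft_force: [-0.4, -2.3, 5.8]
width: 0.053
```

```bash
python3 st.py
```

```text
t 14.27 p [ 0.5546 -0.1116  0.0957] yawjaw 0.6274 F [-0.36 -2.29  5.76] M [-0.476  0.128  0.274] w 0.053 q6 0.745 eff6 0.437
```

>>> servo_tool(rows=[[[0, 0, 0], [0, 0, -1]], [[0, 0, 0], [0, 0, -1]], [[0, 0, 0], [0, 0, -1]], [[0, 0, 0], [0, 0, 0]]])

```text
t: 14.6
position: [0.5546, -0.1116, 0.0956]
ee_rot: [0.001, 0.477, 0.879, 0.0]
ft_force: [0.0, -2.1, 5.8]
width: 0.053
```

```bash
python3 st.py
```

```text
t 14.6 p [ 0.5546 -0.1116  0.0956] yawjaw 0.5757 F [ 0.03 -2.1   5.79] M [-0.469  0.151  0.47 ] w 0.053 q6 0.797 eff6 0.666
```

>>> servo_tool(rows=[[[0, 0, 0], [0, 0, 1]], [[0, 0, 0], [0, 0, 0]], [[0, 0, 0], [0, 0, 0]]])

```text
t: 14.85
position: [0.5546, -0.1116, 0.0956]
ee_rot: [0.001, 0.469, 0.883, 0.0]
ft_force: [-0.8, -2.2, 6.1]
width: 0.0529
```

```bash
python3 st.py
```

```text
t 14.85 p [ 0.5546 -0.1116  0.0956] yawjaw 0.5937 F [-0.78 -2.19  6.08] M [-0.433  0.146  0.409] w 0.0529 q6 0.779 eff6 0.394
```

>>> servo_tool(rows=[[[0, 0, 0], [0, 0, 0]], [[0, 0, 0], [0, 0, 0]], [[0, 0, 0], [0, 0, 0]], [[0, 0, 2], [0, 0, 0]], [[0, 0, 3.2], [0, 0, 0]]], hand=1)

```text
t: 15.27
position: [0.5504, -0.1102, 0.1433]
ee_rot: [-0.004, 0.469, 0.883, -0.001]
ft_force: [0.1, -0.6, -0.6]
width: 0.0851
```

>>> servo_tool(rows=[[[0, 0, 4], [0, 0, 7]], [[0, 0, 4], [0, 0, 7]], [[0, 0, 0], [0, 0, 7]], [[-1, 3, 0], [0, 0, 7]], [[-2, 3.5, 0], [0, 0, 7]]])

```text
t: 15.68
position: [0.5253, -0.0466, 0.2267]
ee_rot: [0.001, 0.181, 0.984, 0.0]
ft_force: [0.0, 1.1, -0.1]
width: 0.0854
```

```bash
python3 st.py;python3 - <<'E'
from h import *
o=get_obs();d=get_image("wrist");p=d["pixels"];cv2.imwrite(f"pics/w9.png",p)
E
```

```text
t 15.68 p [ 0.5253 -0.0466  0.2267] yawjaw 1.2071 F [ 0.02  1.06 -0.08] M [ 0.098 -0.026 -0.026] w 0.0854 q6 0.275 eff6 0.626
```

View pics/w9.png

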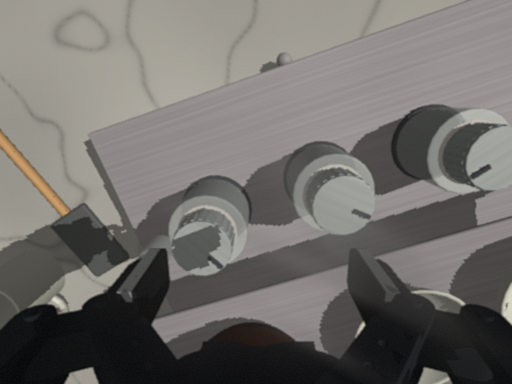

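>>> servo_tool(rows=[[[-1, 3.5, 0], [0, 0, -5]], [[-1, 3.5, 0], [0, 0, -5]], [[-1, 3.5, 0], [0, 0, -5]], [[-1, 3.5, 0], [0, 0, -5]], [[-1, 3.5, 0], [0, 0, -5]]])

```text
t: 16.15
position: [0.4725, 0.1304, 0.2262]
ee_rot: [-0.0, 0.393, 0.92, 0.0]
ft_force: [0.2, -0.6, -0.0]
width: 0.0854
```

>>> servo_tool(rows=[[[0, 3.5, 0], [0, 0, -5]], [[0, 3.5, 0], [0, 0, -5]], [[0, 3.5, 0], [0, 0, -5]], [[0, 3.5, 0], [0, 0, -5]], [[0, 3.5, 0], [0, 0, -5]]])

```text
t: 16.57
position: [0.4729, 0.3058, 0.2262]
ee_rot: [-0.0, 0.582, 0.813, -0.0]
ft_force: [0.4, 0.5, -0.6]
width: 0.0854
```

>>> servo_tool(rows=[[[0, 2, 0], [0, 0, 0]], [[0, 0, 0], [0, 0, 0]], [[0, 0, 0], [0, 0, 0]]])

```text
t: 16.82
position: [0.4729, 0.3248, 0.2256]
ee_rot: [-0.0, 0.58, 0.815, -0.001]
ft_force: [0.0, 1.2, 0.5]
width: 0.0856
```

```bash
python3 st.py;python3 - <<'E'
from h import *
o=get_obs();d=get_image("wrist");p=d["pixels"];cv2.imwrite(f"pics/w10.png",p);np.save("w10.npy",{"o":o,"d":d},allow_pickle=True)
E
```

```text
t 16.82 p [0.4729 0.3248 0.2256] yawjaw 0.3339 F [0.04 1.2  0.49] M [-0.015  0.013  0.026] w 0.0856 q6 1.839 eff6 0.062
```

View pics/w10.png

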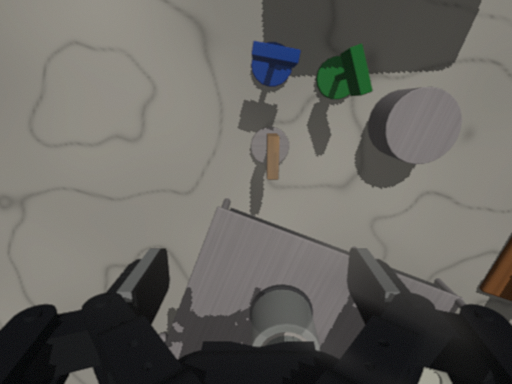

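```bash
python3 - <<'E'
from h import *
a=np.load("w10.npy",allow_pickle=True).item();o,d=a["o"],a["d"]
print(onz(d,(270,146),.01,o),onz(d,(273,157),.1,o))
a1,b1=onz(d,(272,135),.1,o),onz(d,(273,180),.1,o);print(a1,b1,np.degrees(np.arctan2(*(a1-b1)[[1,0]])))
cv2.imwrite("pics/w10z.png",cv2.resize(d["pixels"][110:210,220:330],None,fx=5,fy=5,interpolation=2))
E
```

```text
[0.47956842 0.35027298 0.01      ] [0.47895444 0.35093661 0.1       ]
[0.47062009 0.37107362 0.1       ] [0.48703458 0.32861374 0.1       ] 111.13590898874168
```

View pics/w10z.png

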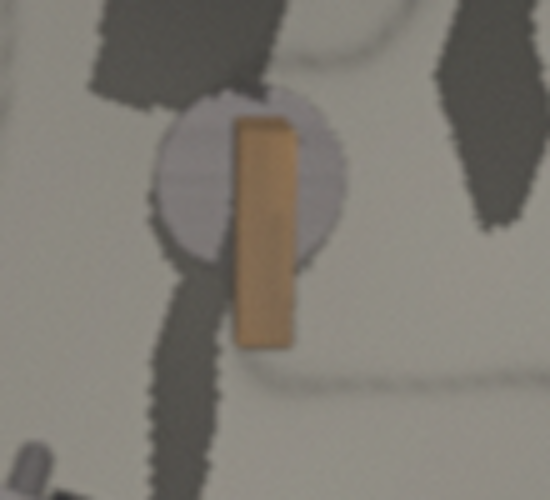

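>>> servo_tool(rows=[[[0.6, 2.2, -2], [0, 0, 1.5]], [[0, 0, -3.5], [0, 0, 0]], [[0, 0, -3.5], [0, 0, 0]], [[0, 0, -3], [0, 0, 0]], [[0, 0, 0], [0, 0, 0]]])

```text
t: 17.28
position: [0.4756, 0.3416, 0.1002]
ee_rot: [-0.002, 0.571, 0.821, -0.005]
ft_force: [-0.9, -0.9, -0.8]
width: 0.0852
```

>>> servo_tool(rows=[[[0, 0, 0], [0, 0, 0]], [[0, 0, 0], [0, 0, 0]]])

```text
t: 17.45
position: [0.4805, 0.3457, 0.1083]
ee_rot: [0.0, 0.57, 0.821, 0.001]
ft_force: [-0.3, 0.4, 0.4]
width: 0.0853
```

```bash
python3 st.py;python3 - <<'E'
from h import *
o=get_obs();d=get_image("wrist");p=d["pixels"];cv2.imwrite(f"pics/w11.png",p);np.save("w11.npy",{"o":o,"d":d},allow_pickle=True)
E
```

```text
t 17.45 p [0.4805 0.3457 0.1083] yawjaw 0.357 F [-0.27  0.43  0.4 ] M [ 0.008 -0.038  0.061] w 0.0853 q6 1.837 eff6 -0.001
```

View pics/w11.png

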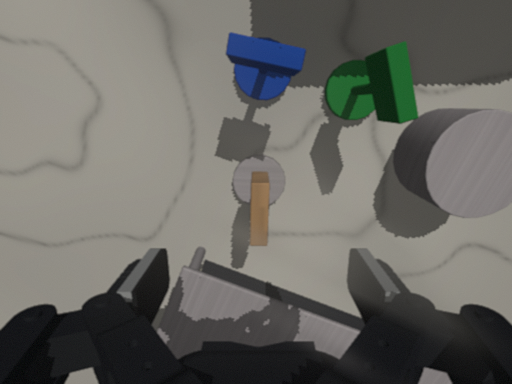

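```bash
python3 - <<'E'
from h import *
a=np.load("w11.npy",allow_pickle=True).item();o,d=a["o"],a["d"]
print(onz(d,(259,180),.01,o),onz(d,(260,213),.1,o),onz(d,(260,182),.1,o),onz(d,(260,245),.1,o))
print(proj(d,o["position"]+[0,0,.04],o))
E
```

```text
[0.47893468 0.35134259 0.01      ] [0.47907377 0.35130857 0.1       ] [0.47178301 0.37078579 0.1       ] [0.48708964 0.32989423 0.1       ]
[[259.70808629 256.35978495]]
```

>>> servo_tool(rows=[[[-0.1, 0.4, -2], [0, 0, 0]], [[0, 0, -2.2], [0, 0, 0]], [[0, 0, -2.2], [0, 0, 0]], [[0, 0, -1.7], [0, 0, 0]], [[0, 0, 0], [0, 0, 0]]])

```text
t: 17.92
position: [0.4779, 0.3493, 0.0243]
ee_rot: [-0.0, 0.57, 0.822, -0.001]
ft_force: [-0.1, -0.6, -0.7]
width: 0.0855
```

>>> servo_tool(rows=[[[0, 0, 0], [0, 0, 0]], [[0, 0, 0], [0, 0, 0]]])

```text
t: 18.08
position: [0.4801, 0.351, 0.0278]
ee_rot: [0.001, 0.57, 0.822, 0.002]
ft_force: [-0.2, 0.3, 1.1]
width: 0.0856
```

```bash
python3 st.py;python3 - <<'E'
from h import *
o=get_obs();d=get_image("wrist");p=d["pixels"];cv2.imwrite(f"pics/w12.png",p)
d=get_image("side")["pixels"];cv2.imwrite("pics/s12.png",cv2.resize(d[90:220,120:250],None,fx=5,fy=4.5,interpolation=2))
E
```

```text
t 18.08 p [0.4801 0.351  0.0278] yawjaw 0.3581 F [-0.17  0.29  1.13] M [ 0.057 -0.002  0.065] w 0.0856 q6 1.844 eff6 -0.0
```

View pics/w12.png

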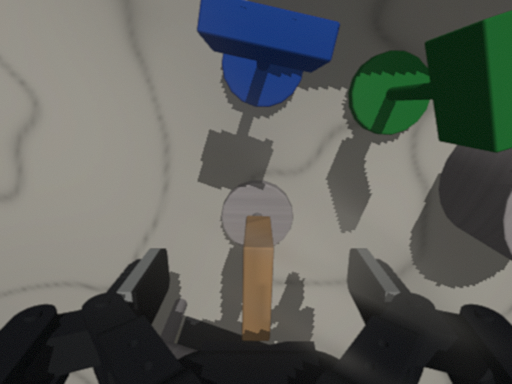

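View pics/s12.png

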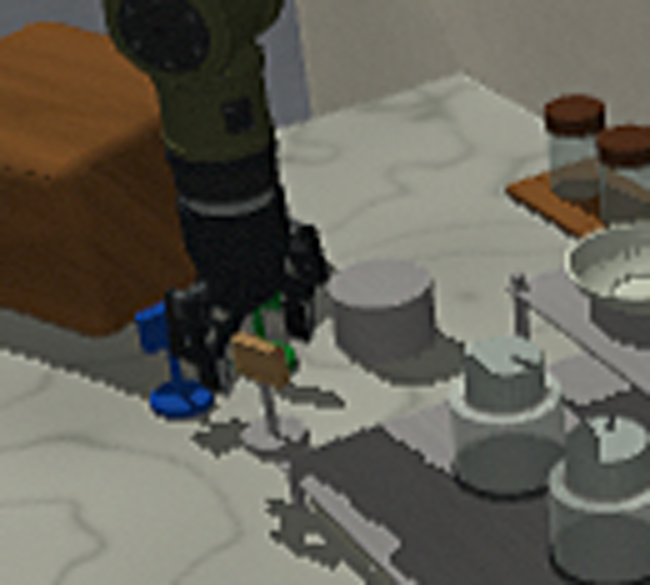

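```bash
python3 - <<'E'
from h import *
o=get_obs();d=get_image("wrist")
print(o["position"],onz(d,(257,294),.1,o),onz(d,(258,248),.1,o),onz(d,(256,340),.1,o),onz(d,(257.5,214),.01,o))
E
```

```text
[0.48010098 0.3509987  0.02763978] [0.47861115 0.35074445 0.1       ] [0.47185036 0.37000188 0.1       ] [0.48608286 0.32946205 0.1       ] [0.47858063 0.35217584 0.01      ]
```

>>> servo_tool(rows=[[[0, 0, 0], [0, 0, 0]], [[0, 0, 0], [0, 0, 0]], [[0, 0, 0], [0, 0, 0]], [[0, 0, 0], [0, 0, 0]], [[0, 0, 0], [0, 0, 0]]], hand=-1, newtons=30)

```text
t: 18.65
position: [0.4785, 0.3499, 0.0254]
ee_rot: [-0.0, 0.57, 0.822, -0.0]
ft_force: [0.2, 0.4, 0.7]
width: 0.0255
```

>>> servo_tool(rows=[[[0, 0, 0], [0, 0, 0]], [[0, 0, 0], [0, 0, 0]]])

```text
t: 18.82
position: [0.4783, 0.3498, 0.0251]
ee_rot: [-0.0, 0.57, 0.822, -0.0]
ft_force: [0.0, -0.0, -0.6]
width: 0.0118
```

```bash
python3 st.py;python3 - <<'E'
from h import *
o=get_obs();d=get_image("wrist");p=d["pixels"];cv2.imwrite(f"pics/w13.png",p)
d=get_image("side")["pixels"];cv2.imwrite("pics/s13.png",cv2.resize(d[90:220,120:250],None,fx=5,fy=4.5,interpolation=2))
E
```

```text
t 18.82 p [0.4783 0.3498 0.0251] yawjaw 0.3583 F [ 0.01 -0.   -0.6 ] M [ 0.031 -0.051  0.022] w 0.0118 q6 1.844 eff6 0.0
```

View pics/w13.png

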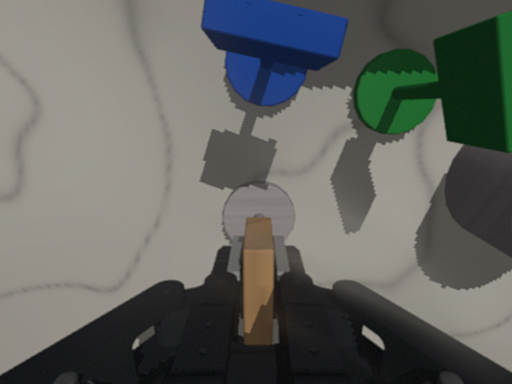

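View pics/s13.png

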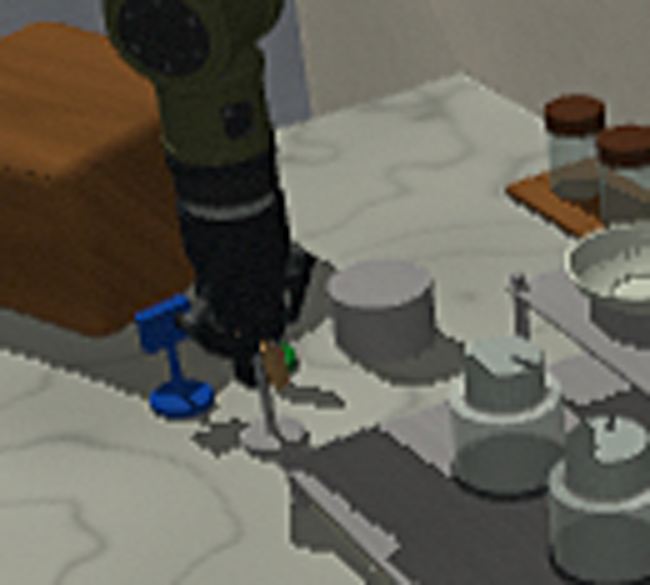

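>>> servo_tool(rows=[[[0, 0, 0], [0, 0, 0]], [[0, 0, 1], [0, 0, 0]], [[0, 0, 3], [0, 0, 0]], [[0, 0, 3.5], [0, 0, 0]], [[0, 0, 3.5], [0, 0, 0]]])

```text
t: 19.33
position: [0.4776, 0.3493, 0.1365]
ee_rot: [-0.0, 0.57, 0.822, -0.001]
ft_force: [1.4, 0.3, -0.5]
width: 0.0115
```

>>> servo_tool(rows=[[[0, 0, 3.5], [0, 0, 0]], [[0, 0, 3], [0, 0, 0]], [[0, -1.5, 0], [0, 0, 2.5]], [[0, -3, 0], [0, 0, 5]], [[0, -3.3, 0], [0, 0, 5]]])

```text
t: 19.75
position: [0.4788, 0.2723, 0.2018]
ee_rot: [0.001, 0.474, 0.88, 0.001]
ft_force: [0.4, -0.8, -1.1]
width: 0.0113
```

>>> servo_tool(rows=[[[-0.2, -3.3, 0], [0, 0, 5]], [[-0.2, -3.3, 0], [0, 0, 5]], [[-0.2, -3.3, 0], [0, 0, 5]], [[-0.2, -3.3, 0], [0, 0, 5]], [[-0.2, -3.3, 0], [0, 0, 5]]])

```text
t: 20.17
position: [0.468, 0.1054, 0.2011]
ee_rot: [0.0, 0.273, 0.962, 0.0]
ft_force: [1.0, 0.2, -1.9]
width: 0.0115
```

>>> servo_tool(rows=[[[-0.2, -3.3, 0], [0, 0, 5]], [[-0.2, -3.3, 0], [0, 0, 5]], [[0, -3.3, 0], [0, 0, 5]], [[0, -3.3, 0], [0, 0, 5]], [[0, -3.3, 0], [0, 0, 5]]])

```text
t: 20.58
position: [0.4641, -0.0596, 0.2013]
ee_rot: [0.0, 0.059, 0.998, -0.0]
ft_force: [0.5, -0.4, -2.3]
width: 0.0114
```

```bash
python3 st.py
```

```text
t 20.58 p [ 0.4641 -0.0596  0.2013] yawjaw 1.4535 F [ 0.54 -0.38 -2.25] M [ 0.013 -0.016 -0.026] w 0.0114 q6 -0.011 eff6 1.974
```

>>> servo_tool(rows=[[[0, -2.5, 0], [0, 0, 0]], [[0, -1.7, 0], [0, 0, 0]], [[0, 0, -2], [0, 0, 0]], [[0, 0, -3], [0, 0, 0]], [[0, 0, -2], [0, 0, 0]]])

```text
t: 21.0
position: [0.4641, -0.1006, 0.1296]
ee_rot: [0.0, 0.061, 0.998, -0.0]
ft_force: [0.5, 0.7, -1.9]
width: 0.0116
```

>>> servo_tool(rows=[[[0, 0, 0], [0, 0, 0]], [[0, 0, 0], [0, 0, 0]]])

```text
t: 21.17
position: [0.4635, -0.0999, 0.1303]
ee_rot: [-0.001, 0.061, 0.998, 0.0]
ft_force: [-0.2, 0.2, -0.6]
width: 0.0114
```

```bash
python3 st.py;python3 - <<'E'
from h import *
o=get_obs();d=get_image("wrist");p=d["pixels"];cv2.imwrite(f"pics/w14.png",p)
d=get_image("side")["pixels"];cv2.imwrite("pics/s14.png",cv2.resize(d[130:290,160:320],None,fx=4,fy=3.6,interpolation=2))
E
```

```text
t 21.17 p [ 0.4635 -0.0999  0.1303] yawjaw 1.449 F [-0.17  0.2  -0.56] M [ 0.006 -0.035  0.021] w 0.0114 q6 -0.09 eff6 -0.0
```

View pics/w14.png

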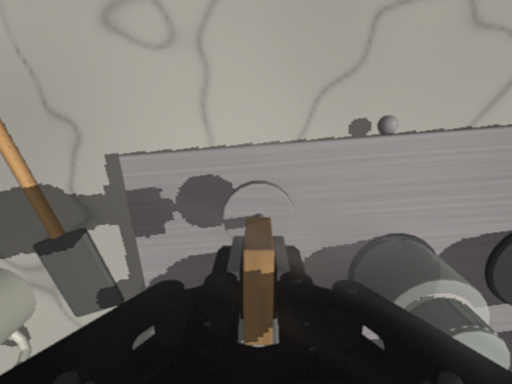

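View pics/s14.png

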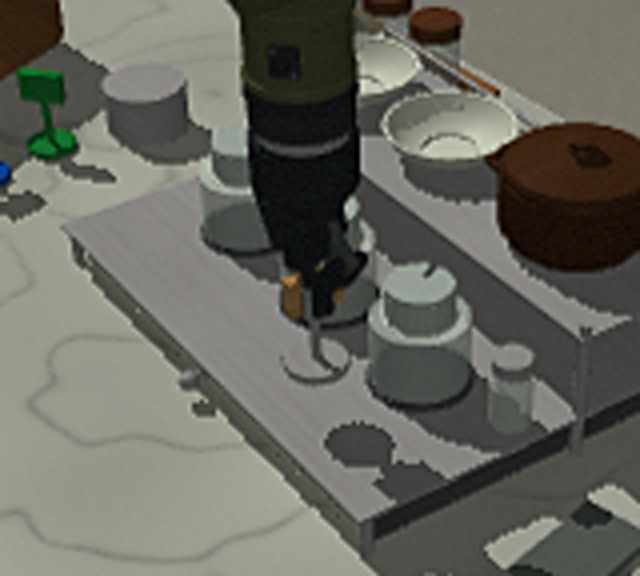

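>>> servo_tool(rows=[[[0, -1, 0], [0, 0, 0]], [[0, 0, -2], [0, 0, 0]], [[0, 0, -2], [0, 0, 0]], [[0, 0, -0.8], [0, 0, 0]], [[0, 0, 0], [0, 0, 0]]])

```text
t: 21.68
position: [0.4635, -0.1103, 0.0815]
ee_rot: [-0.001, 0.061, 0.998, 0.0]
ft_force: [0.1, -0.0, -0.9]
width: 0.0118
```

>>> servo_tool(rows=[[[0, 0, 0], [0, 0, 0]], [[0, 0, 0], [0, 0, 0]]])

```text
t: 21.85
position: [0.4655, -0.1104, 0.0836]
ee_rot: [0.001, 0.061, 0.998, -0.0]
ft_force: [0.1, 0.2, -1.2]
width: 0.0119
```

```bash
python3 st.py
```

```text
t 21.85 p [ 0.4655 -0.1104  0.0836] yawjaw 1.4491 F [ 0.11  0.23 -1.21] M [ 0.018 -0.076 -0.02 ] w 0.0119 q6 -0.111 eff6 -0.003
```

>>> servo_tool(rows=[[[0, 0, -0.3], [0, 0, 0]], [[0, 0, -0.2], [0, 0, 0]], [[0, 0, 0], [0, 0, 0]], [[0, 0, 0], [0, 0, 0]]])

```text
t: 22.18
position: [0.4645, -0.11, 0.0775]
ee_rot: [0.0, 0.061, 0.998, -0.0]
ft_force: [-0.1, -0.4, -1.8]
width: 0.0117
```

```bash
python3 st.py
```

```text
t 22.18 p [ 0.4645 -0.11    0.0775] yawjaw 1.4491 F [-0.12 -0.37 -1.8 ] M [-0.052  0.058 -0.018] w 0.0117 q6 -0.111 eff6 -0.0
```

>>> servo_tool(rows=[[[0, 0, -0.2], [0, 0, 0]], [[0, 0, 0], [0, 0, 0]], [[0, 0, 0], [0, 0, 0]]])

```text
t: 22.43
position: [0.4644, -0.11, 0.0752]
ee_rot: [-0.0, 0.061, 0.998, 0.0]
ft_force: [-0.2, 0.2, -1.6]
width: 0.0115
```

```bash
python3 st.py
```

```text
t 22.43 p [ 0.4644 -0.11    0.0752] yawjaw 1.4491 F [-0.22  0.16 -1.61] M [ 0.016 -0.001 -0.036] w 0.0115 q6 -0.111 eff6 -0.0
```

>>> servo_tool(rows=[[[0, 0, -0.1], [0, 0, 0]], [[0, 0, 0], [0, 0, 0]], [[0, 0, 0], [0, 0, 0]]])

```text
t: 22.68
position: [0.4647, -0.11, 0.0751]
ee_rot: [0.0, 0.061, 0.998, 0.0]
ft_force: [-2.9, 1.3, 6.3]
width: 0.0119
```

```bash
python3 st.py
```

```text
t 22.68 p [ 0.4647 -0.11    0.0751] yawjaw 1.4491 F [-2.88  1.28  6.32] M [ 0.125  0.533 -0.022] w 0.0119 q6 -0.111 eff6 -0.014
```

>>> servo_tool(rows=[[[0, 0, -0.1], [0, 0, 0]], [[0, 0, 0], [0, 0, 0]], [[0, 0, 0], [0, 0, 0]]])

```text
t: 22.93
position: [0.4648, -0.11, 0.075]
ee_rot: [0.001, 0.061, 0.998, 0.0]
ft_force: [-5.1, 1.4, 15.6]
width: 0.0115
```

```bash
python3 st.py; python3 - <<'E'
from h import *
d=get_image("side")["pixels"];cv2.imwrite("pics/s15.png",cv2.resize(d[130:290,160:320],None,fx=4,fy=3.6,interpolation=2))
E
```

```text
t 22.93 p [ 0.4648 -0.11    0.075 ] yawjaw 1.449 F [-5.07  1.35 15.59] M [ 0.314  1.289 -0.006] w 0.0115 q6 -0.111 eff6 -0.057
```

View pics/s15.png

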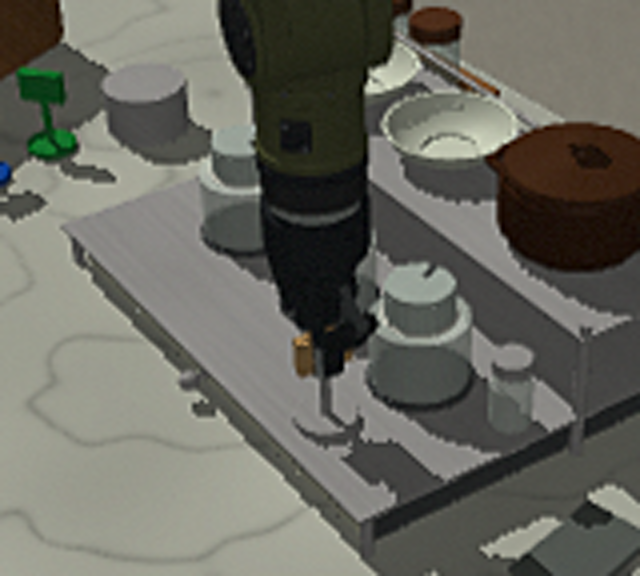

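>>> servo_tool(rows=[[[0, 0, 0.15], [0, 0, 0]], [[0, 0, 0], [0, 0, 0]]])

```text
t: 23.15
position: [0.4649, -0.1102, 0.0753]
ee_rot: [0.0, 0.061, 0.998, -0.0]
ft_force: [-0.1, 0.0, -1.3]
width: 0.0114
```

>>> servo_tool(rows=[[[0, 0, 0], [0, 0, 0]], [[0, 0, 0], [0, 0, 0]], [[0, 0, 0], [0, 0, 0]], [[0, 0, 0], [0, 0, 0]], [[0, 0, 0], [0, 0, 0]]], hand=0.6)

```text
t: 23.57
position: [0.4645, -0.1101, 0.0747]
ee_rot: [-0.0, 0.061, 0.998, 0.0]
ft_force: [-0.2, -0.4, 0.3]
width: 0.0684
```

>>> servo_tool(rows=[[[0, 0, 1], [0, 0, 0]], [[0, 0, 2], [0, 0, 0]], [[0, 0, 3.5], [0, 0, 0]], [[0, 0, 3.5], [0, 0, 0]], [[0, 0, 3.5], [0, 0, 0]]])

```text
t: 23.98
position: [0.4639, -0.1099, 0.2119]
ee_rot: [-0.0, 0.061, 0.998, 0.0]
ft_force: [1.6, -0.4, -0.0]
width: 0.0684
```

>>> servo_tool(rows=[[[0, 2, 2], [0, 0, 0]], [[0, 3.5, 0], [0, 0, 0]], [[0, 3.5, 0], [0, 0, 0]], [[0, 3.5, 0], [0, 0, 0]], [[0, 0, 0], [0, 0, 0]]])

```text
t: 24.4
position: [0.4645, 0.0197, 0.2309]
ee_rot: [0.001, 0.058, 0.998, 0.001]
ft_force: [0.2, 1.0, 0.1]
width: 0.0681
```

>>> servo_tool(rows=[[[0, 0, 0], [0, 0, 0]], [[0, 0, 0], [0, 0, 0]], [[0, 0, 0], [0, 0, 0]]])

```text
t: 24.65
position: [0.4645, 0.0141, 0.2301]
ee_rot: [0.0, 0.061, 0.998, -0.0]
ft_force: [0.9, 0.7, -0.7]
width: 0.0682
```

```bash
python3 st.py; python3 - <<'E'
from h import *
d=get_image("side")["pixels"];cv2.imwrite("pics/s16.png",cv2.resize(d[130:290,160:320],None,fx=4,fy=3.6,interpolation=2))
d=get_image("top")["pixels"];cv2.imwrite("pics/t16.png",cv2.resize(d[125:260,180:345],None,fx=4.8,fy=4.4,interpolation=2))
o=get_obs();d=get_image("wrist");cv2.imwrite("pics/w16.png",d["pixels"])
E
```

```text
t 24.65 p [0.4645 0.0141 0.2301] yawjaw 1.4481 F [ 0.92  0.75 -0.67] M [ 0.006  0.011 -0.075] w 0.0682 q6 0.153 eff6 -0.004
```

View pics/s16.png

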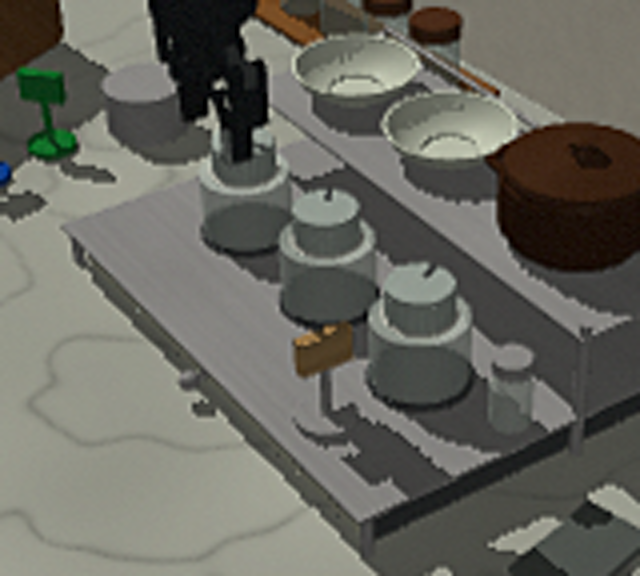

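View pics/t16.png

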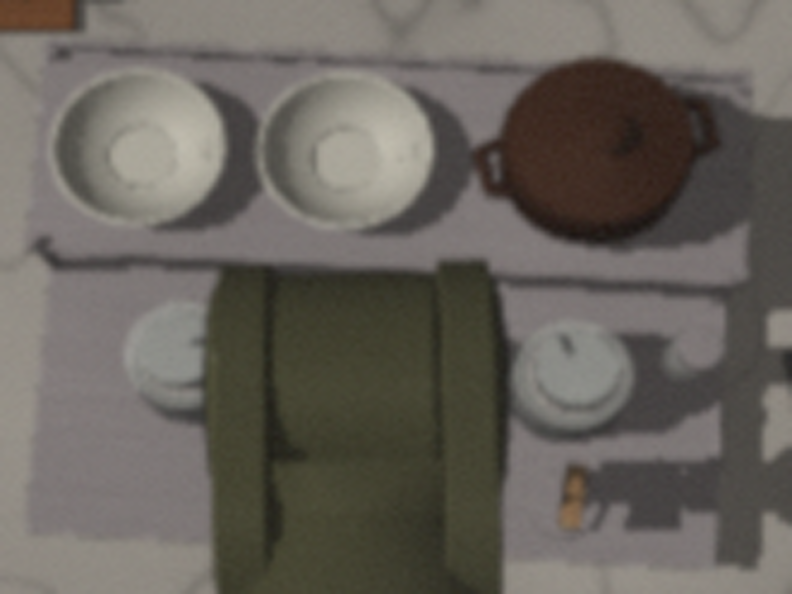

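View pics/w16.png

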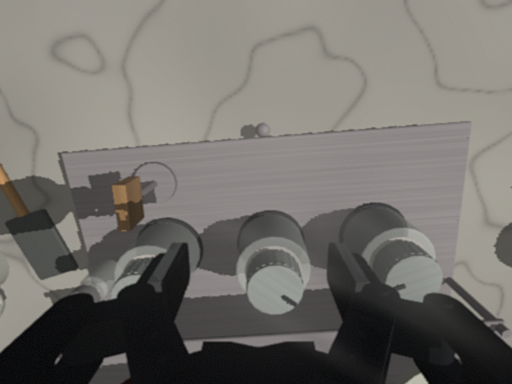

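```bash
python3 - <<'E'
from h import *
from station import manip
d=get_image("top");f=lambda u,v:(180+u/4.8-.4,125+v/4.4-.4)
print(onz(d,f(571,498),.15))
print(get_obs()["joint_velocities"].round(3))
print(manip.sign_off())
E
```

```text
[ 0.46225665 -0.10906606  0.15      ]
[ 0.003  0.002  0.001 -0.002  0.002  0.001]
the job is handed in; nothing more can be done
None
```

The right-hand canister had the loose cap. I turned it down to snug, stood the flag on the lower deck in front of it, and handed the job in at about 25 s of the 72 s allowed.

**Finding the loose cap:**
- **Middle cap:** it resisted at about 5 N m per rad over a 0.09 rad turn, so it is tight. I turned it back.
- **Left cap:** it was turned only 0.05 rad and then back. The moment rose by about 0.2 N m, which fits a tight cap, but the reading is less certain than for the middle one. I did not re-measure its pointer rib; in the pictures it looked unchanged.
- **Right cap:** it turned freely at about 0.1 N m.

**Tightening:** the seat came after about 0.85 rad. I turned to 0.47 N m, then eased back to 0.41 N m before letting go. Afterwards the pointer rib showed a turn of about 0.86 rad, which agrees with the seat estimate to roughly 0.01 rad; a rib read in the top image is only a rough check.

**Flag:** it stands upright about 90 mm in front of the right canister's axis and about 160 mm from the middle one. The arm pose gave (0.465, -0.110) and the top camera (0.462, -0.109). The bystanders looked unmoved in the last pictures, and the gripper was clear of everything.

**Disagreements:**
- **Fingertips:** they sat 35–47 mm behind the stated TCP, so my first closing on the left cap shut in the air above it. I corrected the heights from the camera images.
- **Flag's start position:** the cameras differed by 6–8 mm in y. The grasp was still well centred.

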